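Load a component carrier into the guarded test bay

ROBOT

A 7-joint arm with a two-finger parallel gripper is mounted at the origin on the work surface. World frame = base frame: x ahead of the robot, y to its left, z up, the work surface at z = 0. Lengths are in m, angles in rad, forces in N, time in s.
With the tool pointing down it reaches from about 0.4 to 0.875 m from the base axis. Payload 19.3 kg.
Tool frame: the origin (TCP) lies on the centre line of the jaws, within the pads' length; the fingertips stand 14 mm ahead of it and the grasp point (between the pads) lies 5 mm behind it; x points along the fingers, y is the direction in which the jaws open and shut, and the axes are right-handed (so a half turn about x gives the same grasp; the last joint's range is limited). The gripper opens to 85 mm and grips with 20 to 120 N. Pads are 22 mm wide; open, the fingers measure 114 mm over their backs; the gripper's body (76 mm by 85 mm) begins 54 mm behind the grasp point. The pads swing forward as they close: fully open they stand 13 mm farther back than shut.
Start: joints at [-1.189, 0.521, -0.036, 1.599, 0.021, 1.021, -0.113], TCP at [0.273, 0.562, 0.245] pointing down, gripper open.
Joint ranges: [-2.91, 2.91], [-0.3, 2.13], [-1.5, 1.42], [0.17, 2.43], [-1.26, 4.41], [0.16, 1.93], [-2.52, 2.52]. Speed limits (rad/s): [1.89, 1.89, 2.39, 2.39, 3.01, 3.01, 3.01].

INTERFACE

Orientations are given as [roll, pitch, yaw] about the fixed x, y, z axes, in that order (R = Rz(yaw) Ry(pitch) Rx(roll)).
In Python, from workcell import monitor, optics, bot gives the robot as it stands.
- The arm moves only by the tool arm_command, never from a script. Its arguments are lists of equal length, an entry for each row: "delta_pos": the shift along the tool's x, y, z as a fraction of full scale, a list of three; "rotation": the turn, a rotation vector about the tool's x, y, z as a fraction of full scale, a list of three. In form: {"delta_pos": [[dx, dy, dz], ...], "rotation": [[wx, wy, wz], ...]}. A call has 1 to 10 rows; each row shifts and turns the pose as measured when the row begins, along the tool's axes as they then stand; what a row does not reach is not made up. Full scale, the value 1, is 30 mm for a shift and 6 degrees for a turn. A row lasts 1/10 s, in which the tool goes at most 50 mm and 8.59 degrees, less where a joint would pass 70% of its speed; a pose out of reach is approached as far as the arm can. A call with a number of a shift or a turn outside -1 to 1 is refused whole. A call with a gripper value outside its range is refused whole. "gripper" is the closure, from -1 (fully open) to 1 (shut), so that 0 is half open, set as the call begins (left out, the last holds). The fingers move at their own pace and stop on an object; "grip_force" is the grip in N (left out, the last holds). Time passes only in rows, so rows that do not move let the fingers close. It gives the time, the measured TCP pose, the force and the opening at its end, in the units of the state.
- monitor.observe(): the state, without advancing time (a new reading comes with each control period).
- optics.grab_frame(name): name is "scene" or "side" or "wrist"; returns the picture (420x560x3 uint8, red, green, blue); there is no depth.
- optics.camera_params(name): a dict with "fx", "fy", "cx", "cy" (pixels), "origin" and "rotation" of the camera in the world. Camera axes: x right, y down, z forward; pixel columns grow to the right and rows downward; lengths in m; the calibration is good to about 2 mm. A picture is of the moment at which its call begins: read the wrist's pose just before it. camera_params takes no time and is no camera call; for the wrist camera it gives the pose at the moment of the call.
- bot.job_done(): hands the job in, once; it reports no verdict.
The state is a dict: "clock": time; "qpos": joint angles; "qd": joint speeds; "joint_efforts": joint torques, N m; "position": TCP position; "tool_rot": TCP orientation; "force": force on the tool from outside, world axes, zero at the start; "moment": the same for the moment, N m; "grip_width": finger opening in m.
Only numpy, scipy, OpenCV 4.12 (cv2) and the standard library are available. Lean on these libraries where they do the work, as an engineer would, in place of code of your own. Each camera call takes 0.05 s, during which the arm holds its last target. There are 200 camera calls.

TASK

Take the narrow component carrier by its post and slide it along the track, through the self-closing swing gate of the guarded test bay, and press it firmly but gently (some 5 to 8 N) fully home, so that the copper contact plate at the far end is pushed in and the gate has fallen shut behind it. How deep the end stop is set is not known, so feel for it, and neither force nor jam anything. Then let go, leaving the carrier standing home in the closed bay, and leave the wide carrier and the other things on the desk where they are.

Things in the scene. Friction and masses are not known exactly. Their poses are not given: they have to be found in the camera images.
- carrier_mid (a point): Narrow carrier, the part to load: black base 70 long (its x) x 40 wide (y) x 30 mm high, with a grey square post 18 x 18 mm from the middle of the base up to 90 mm above the underside; about 0.3 kg, same both ways round. Point half-way up, 45 mm above the underside, on the post's axis; z up. The post's flats face x and y; grip it 30 to 90 mm above the underside.
- wide_carrier_mid (a point): The other carrier, not to be moved: the same but with a 64 mm wide base, too wide for the track. Point 45 mm above its underside, on the post's axis.
- bay: Test bay, fixed on the desk; origin on its underside, mid-channel, at the gate's line; x is the way in, z up. Straight channel 56 mm wide (y -28 to +28), floor 6 mm above the desk. From x = -10 to +187 mm it has walls and a clear cover 40 to 43 mm above the desk with a slot (y -13 to +13), open at the front, for the carrier's post. Keep fingers above it. Nothing is over 45 mm high. Over 25 N on any of it when pressing home is too much.
- apron (a point): Point mid-channel on the channel floor at the bay's x = -65 mm, axes as the bay's: centre of the open apron (x = -115 to -10 mm, no cover, side guides 14 mm high, flared outwards over the first 30 mm), where the carrier is set down lengthways along x before it is slid in.
- gate (a joint): Swing gate at the bay's x = 0: leaf 52 mm long, 29 high, 4 thick on an upright hinge at y = +26 mm; 0 shut, grows as it swings inwards, to 1.6 rad. A weak spring (0.013 N m shut, 0.05 wide open) shuts it; the carrier's front pushes it open with some 1 to 5 N, more if hit fast. It can shut behind the carrier once the carrier's centre is past x = 87 mm.
- endstop: Black housing 30 x 56 x 34 mm at the channel's far end. Origin mid front face, on the channel floor, at the bay's x = 192 mm; same axes. On a set screw it carries the copper contact plate facing the carrier; the free plate's face stands anywhere from x = 122 to 162 mm (unknown). It gives 8 mm on a leaf spring (under 0.6 N), then a rubber buffer, 5 N per mm. Over 12 N damages it.
- contact (a joint): Push-in of the copper contact plate on its leaf spring: 0 free, 0.008 m fully pushed in.
- pocket_meter: Yellow pocket meter 150 x 75 x 32 mm lying on the desk, bystander; origin under its centre.
- mug: White mug, 76 mm wide, 85 mm high, bystander; origin under its centre.
- weight: Brass weight, 36 mm wide, 56 mm high, bystander; origin under its centre.
- magnet: Steel bar 80 x 16 x 12 mm, bystander; origin under its centre.

How it is judged:
By the outcome, as a careful person would: the job done as asked, in the order asked, and still so for the second after the job is handed in, with the robot touching nothing.
It also fails if it takes over 56 s, if anything falls off the work surface, if the arm or the gripper's body presses on something with over 40 N, if the wrist force passes 120 N, or if a joint passes its speed limit or range.

## Working session

There is one attempt and no reset: what is moved stays moved. The work goes in short steps, Python scripts to look and compute and a tool call to move; the robot and the scene stay as the last step left them, time stands still between calls to the robot, and variables do not carry over. Pictures are saved under pics/ and viewed, about 8 in all and at most 12, crops included, and the job is handed in when it is done.

Besides the shell and the picture viewer there is one more tool, called after "Call:" as a command line: name --argument value ..., lists and objects as JSON in quotes. arm_command: Moves the arm, as the interface text tells. Its arguments: {"type":"object","properties":{"delta_pos":{"type":"array","items":{"type":"array","items":{"type":"number"}}},"rotation":{"type":"array","items":{"type":"array","items":{"type":"number"}}},"gripper":{"type":"number"},"grip_force":{"type":"number"}},"required":["delta_pos","rotation"]}

```bash
mkdir -p pics; ls; python3 - <<'E'
from workcell import monitor, optics, bot
import cv2,numpy as np
s=monitor.observe();print({k:np.round(v,3) for k,v in s.items()})
for n in("scene","side","wrist"):
    p=optics.camera_params(n);print(n,{k:np.round(v,4).tolist() for k,v in p.items()})
    cv2.imwrite(f"pics/{n}0.png",optics.grab_frame(n)[...,::-1])
E
```

```text
pics
{'clock': np.float64(0.0), 'qpos': array([-1.189,  0.522, -0.036,  1.6  ,  0.021,  1.021, -0.113]), 'qd': array([-0.001,  0.   ,  0.   , -0.001, -0.   , -0.001, -0.001]), 'joint_efforts': array([-0.0000e+00, -9.2713e+01,  1.9800e+00, -3.6995e+01,  1.8000e-02,
        8.0000e-03,  0.0000e+00]), 'position': array([0.273, 0.562, 0.245]), 'tool_rot': array([-1.474,  1.57 , -1.926]), 'force': array([ 0.471, -0.459, -0.411]), 'moment': array([ 0.091,  0.003, -0.001]), 'grip_width': np.float64(0.086)}
scene {'fx': 462.2098, 'fy': 462.2098, 'cx': 279.4029, 'cy': 210.3291, 'origin': [0.993, -0.707, 0.7035], 'rotation': [-2.2252, 0.0068, 0.529]}
side {'fx': 431.5911, 'fy': 431.5911, 'cx': 284.1127, 'cy': 216.2563, 'origin': [0.154, -0.4949, 0.7318], 'rotation': [-2.3367, 0.0073, -0.6939]}
wrist {'fx': 328.3557, 'fy': 328.3557, 'cx': 275.7973, 'cy': 211.154, 'origin': [0.2001, 0.5967, 0.3738], 'rotation': [2.8238, 0.0006, 1.119]}
```

View pics/scene0.png

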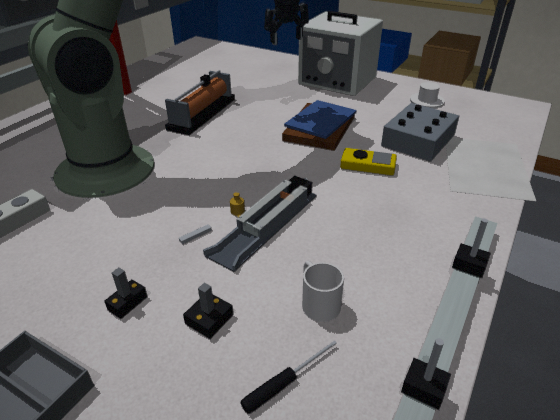

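View pics/side0.png

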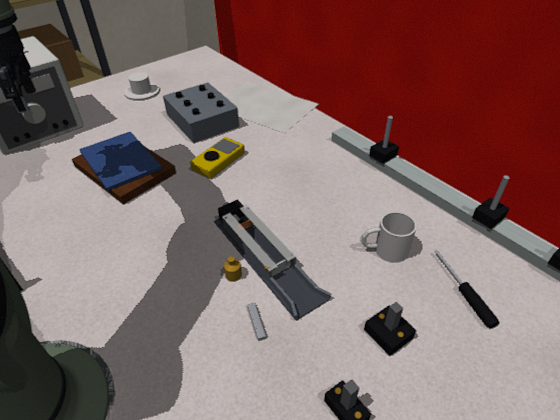

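Scene: carriers at about (125,292) and (208,310), with the bay running from the apron (225,250) to the end (300,190). Side: carriers at (348,400) and (390,325), apron mouth at (310,300), end at (230,210). I'll enlarge these with a pixel grid.

```bash
cat > h.py <<'E'
import numpy as np,cv2
from scipy.spatial.transform import Rotation as R
from workcell import monitor, optics, bot
def cam(n):
    p=optics.camera_params(n);return p,R.from_euler('xyz',p['rotation']).as_matrix(),np.array(p['origin'])
def ray(c,u,v):
    p,M,o=c;d=M@np.array([(u-p['cx'])/p['fx'],(v-p['cy'])/p['fy'],1]);return o,d/np.linalg.norm(d)
def onz(c,u,v,z):
    o,d=ray(c,u,v);return o+d*(z-o[2])/d[2]
def proj(c,X):
    p,M,o=c;q=M.T@(np.asarray(X)-o);return np.array([p['fx']*q[0]/q[2]+p['cx'],p['fy']*q[1]/q[2]+p['cy']])
def tri(c1,a,c2,b):
    o1,d1=ray(c1,*a);o2,d2=ray(c2,*b)
    s=np.linalg.lstsq(np.c_[d1,-d2],o2-o1,rcond=None)[0]
    P,Q=o1+s[0]*d1,o2+s[1]*d2;return (P+Q)/2,np.linalg.norm(P-Q)
def crop(im,x,y,w,h,k,step=10):
    c=cv2.resize(im[y:y+h,x:x+w],None,fx=k,fy=k,interpolation=cv2.INTER_CUBIC)
    c=np.clip(c.astype(float)*1.5,0,255).astype(np.uint8)
    for u in range((x+step-1)//step*step,x+w,step):
        cv2.line(c,(int((u-x+.5)*k),0),(int((u-x+.5)*k),5),(0,255,0),1);cv2.putText(c,str(u),(int((u-x+.5)*k)-8,14),0,.3,(0,0,255),1)
    for v in range((y+step-1)//step*step,y+h,step):
        cv2.line(c,(0,int((v-y+.5)*k)),(5,int((v-y+.5)*k)),(0,255,0),1);cv2.putText(c,str(v),(6,int((v-y+.5)*k)+3),0,.3,(0,0,255),1)
    return c
E
python3 - <<'E'
from h import *
s=cv2.imread('pics/scene0.png');d=cv2.imread('pics/side0.png')
A=np.hstack([crop(s,200,170,125,100,3.2),crop(d,205,190,125,125,3.2)[:320]])
A=np.hstack([crop(s,203,172,120,98,3.3),crop(d,212,192,120,130,3.3)[:323]]) 
A=np.hstack([crop(s,203,172,120,140,4.1)[:400*1],crop(d,212,198,79,140,5)[:400]])[:, :800]
# 2x2 layout, 400x300 cells
f=lambda im,x,y:crop(im,x,y,133,100,3)[:300,:399]
A=np.vstack([np.hstack([f(s,200,170),f(d,205,197)]),np.hstack([f(s,105,255),f(d,300,297)])])
cv2.imwrite('pics/c1.png',A)
E
```

```text
(no output)
```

View pics/c1.png

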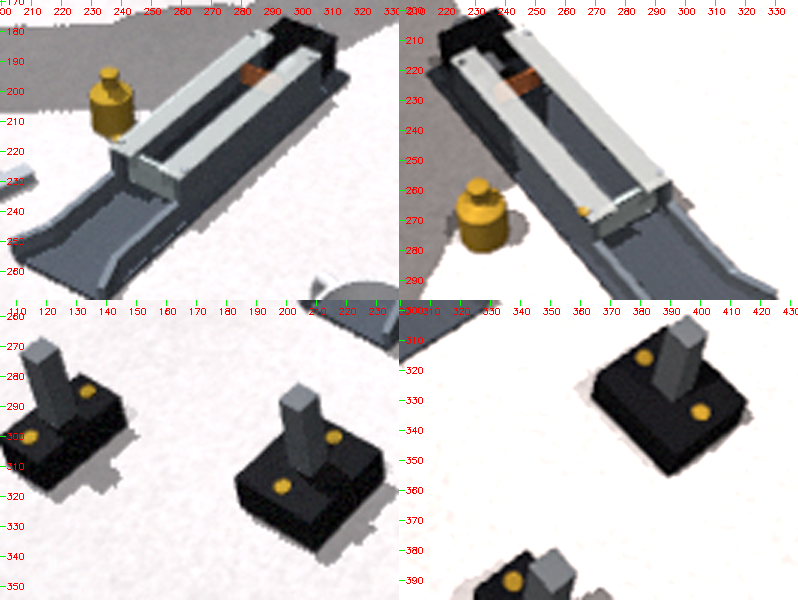

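The narrow carrier is the left one in the scene view (screws near (110,300) and (129,285)) and the lower one in the side view (near (348,398)). The gate is the pale leaf at the bay front. Next I'll get coarse positions from both views.

```bash
python3 - <<'E'
from h import *
S,D=cam('scene'),cam('side')
s=cv2.imread('pics/scene0.png');d=cv2.imread('pics/side0.png')
def dots(im,x,y,w,h):
    hs=cv2.cvtColor(im,cv2.COLOR_BGR2HSV)[y:y+h,x:x+w]
    m=cv2.inRange(hs,(12,110,70),(35,255,255));n,l,st,c=cv2.connectedComponentsWithStats(m)
    return [(c[i]+[x,y]) for i in range(1,n) if st[i,4]>5]
a=dots(s,100,260,50,60);b=dots(d,318,370,60,50);aw=dots(s,180,280,60,60);bw=dots(d,360,300,60,60)
print(a,b,aw,bw)
for p,q in((a,b),(aw,bw)):
    for i in p:
        for j in q:
            X,e=tri(S,i,D,j); 
            if e<.01: print(np.round(X,4),round(e,4))
# coarse bay: end-of-strip corners at z=.043 hand picked from crop (scene: x=200+px/3,y=170+py/3)
k=lambda o,px,py:(o[0]+px/3-.5,o[1]+py/3-.5)
for nm,ps,pd in(("slot front, left",(132,158),(643,190)),("slot front, right",(179,180),(592,214)),("left far",(255,30),(518,30)),("right far",(304,47),(462,50)),("mouth right",(107,299),None)):
    A=k((200,170),*ps);print(nm,np.round(onz(S,*A,.043),4),end=' ')
    if pd:
        B=k((205,197),pd[0]-399,pd[1]);X,e=tri(S,A,D,B);print(np.round(onz(D,*B,.043),4),np.round(X,4),round(e,4))
E
```

```text
[array([133.8125, 284.9375]), array([114.31818182, 300.18181818])] [array([337.51515152, 390.39393939]), array([357.81395349, 414.60465116])] [array([216.        , 300.33333333]), array([198.60869565, 316.65217391])] [array([381.38095238, 315.76190476]), array([400.28571429, 333.89285714])]
[ 0.4188 -0.306   0.0309] 0.0012
[ 0.4156 -0.3544  0.0316] 0.0014
[ 0.5838 -0.257   0.0306] 0.0016
[ 0.5802 -0.3051  0.0315] 0.0012
slot front, left [ 0.5061 -0.0447  0.043 ] [ 0.5273 -0.044   0.043 ] [ 0.5173 -0.0574  0.059 ] 0.0049
slot front, right [ 0.5509 -0.0489  0.043 ] [ 0.4869 -0.038   0.043 ] [ 0.5148  0.0016 -0.0117] 0.0058
left far [0.5002 0.153  0.043 ] [0.5575 0.1454 0.043 ] [0.5309 0.1022 0.0855] 0.0056
right far [0.5489 0.1511 0.043 ] [0.5109 0.1548 0.043 ] [0.5286 0.1877 0.0117] 0.005
mouth right [ 0.5755 -0.1784  0.043 ]
```

```bash
python3 - <<'E'
from h import *
s=monitor.observe();T=R.from_euler('xyz',s['tool_rot']).as_matrix();print(np.round(T,3))
c=cam('wrist');print(np.round(T.T@(c[2]-s['position']),4));print(np.round(T.T@c[1],3))
E
```

```text
[[-0.     0.437  0.9  ]
 [-0.001  0.9   -0.437]
 [-1.    -0.001  0.   ]]
[-0.129  -0.0007 -0.0805]
[[-0.    -0.312  0.95 ]
 [ 1.    -0.     0.   ]
 [-0.     0.95   0.312]]
```

```bash
cat >> h.py <<'E'
def plan(goal,yaw,n=None):
    """rows to bring TCP to goal, tool pointing down with tool y at heading yaw (deg)"""
    s=monitor.observe();p=np.array(s['position']);T=R.from_euler('xyz',s['tool_rot'])
    c,sn=np.cos(np.radians(yaw)),np.sin(np.radians(yaw))
    G=R.from_matrix(np.array([[0,c,sn],[0,sn,-c],[-1,0,0]]))
    rv=(T.inv()*G).as_rotvec();dp=np.array(goal)-p
    m=max(np.linalg.norm(dp)/.03,np.degrees(np.linalg.norm(rv))/6);n=n or int(np.ceil(m/.97))
    print('rows',n,'dp',np.round(dp,4),'rot deg',np.round(np.degrees(rv),2),'t',round(float(s['clock']),2))
    P=[];W=[]
    for k in range(n):
        Tk=T*R.from_rotvec(rv*k/n);P.append((np.round(Tk.inv().apply(dp/n)/.03,2)+0).tolist());W.append((np.round(np.degrees(rv)/n/6,2)+0).tolist())
    for i in range(0,n,10): print(str(P[i:i+10]).replace(' ',''));print(str(W[i:i+10]).replace(' ',''))
E
python3 -c "
from h import *
plan((.53,-.03,.30),0)"
```

```text
rows 23 dp [ 0.2572 -0.5921  0.0551] rot deg [6.411e+01 3.000e-02 4.000e-02] t 0.15
[[-0.08,-0.61,0.71],[-0.08,-0.57,0.74],[-0.08,-0.54,0.77],[-0.08,-0.5,0.79],[-0.08,-0.46,0.81],[-0.08,-0.42,0.84],[-0.08,-0.38,0.86],[-0.08,-0.34,0.87],[-0.08,-0.29,0.89],[-0.08,-0.25,0.9]]
[[0.46,0.0,0.0],[0.46,0.0,0.0],[0.46,0.0,0.0],[0.46,0.0,0.0],[0.46,0.0,0.0],[0.46,0.0,0.0],[0.46,0.0,0.0],[0.46,0.0,0.0],[0.46,0.0,0.0],[0.46,0.0,0.0]]
[[-0.08,-0.21,0.91],[-0.08,-0.16,0.92],[-0.08,-0.12,0.93],[-0.08,-0.07,0.93],[-0.08,-0.03,0.94],[-0.08,0.02,0.94],[-0.08,0.06,0.93],[-0.08,0.11,0.93],[-0.08,0.16,0.92],[-0.08,0.2,0.91]]
[[0.46,0.0,0.0],[0.46,0.0,0.0],[0.46,0.0,0.0],[0.46,0.0,0.0],[0.46,0.0,0.0],[0.46,0.0,0.0],[0.46,0.0,0.0],[0.46,0.0,0.0],[0.46,0.0,0.0],[0.46,0.0,0.0]]
[[-0.08,0.24,0.9],[-0.08,0.29,0.89],[-0.08,0.33,0.88]]
[[0.46,0.0,0.0],[0.46,0.0,0.0],[0.46,0.0,0.0]]
```

Call:
arm_command --delta_pos '[[-0.08,-0.61,0.71],[-0.08,-0.57,0.74],[-0.08,-0.54,0.77],[-0.08,-0.5,0.79],[-0.08,-0.46,0.81],[-0.08,-0.42,0.84],[-0.08,-0.38,0.86],[-0.08,-0.34,0.87],[-0.08,-0.29,0.89],[-0.08,-0.25,0.9]]' --rotation '[[0.46,0,0],[0.46,0,0],[0.46,0,0],[0.46,0,0],[0.46,0,0],[0.46,0,0],[0.46,0,0],[0.46,0,0],[0.46,0,0],[0.46,0,0]]'

```text
clock: 1.15
position: [0.3845, 0.2964, 0.2673]
tool_rot: [-1.534, 1.566, -2.48]
force: [0.4, 0.5, 0.5]
grip_width: 0.0854
```

Call:
arm_command --delta_pos '[[-0.08,-0.21,0.91],[-0.08,-0.16,0.92],[-0.08,-0.12,0.93],[-0.08,-0.07,0.93],[-0.08,-0.03,0.94],[-0.08,0.02,0.94],[-0.08,0.06,0.93],[-0.08,0.11,0.93],[-0.08,0.16,0.92],[-0.08,0.2,0.91]]' --rotation '[[0.46,0,0],[0.46,0,0],[0.46,0,0],[0.46,0,0],[0.46,0,0],[0.46,0,0],[0.46,0,0],[0.46,0,0],[0.46,0,0],[0.46,0,0]]'

```text
clock: 2.15
position: [0.4947, 0.0257, 0.2924]
tool_rot: [-1.169, 1.565, -2.617]
force: [1.2, 0.9, 0.2]
grip_width: 0.0851
```

```bash
python3 -c "
from h import *
plan((.53,-.03,.30),0)"
```

```text
rows 3 dp [ 0.0353 -0.0557  0.0076] rot deg [7.04 0.14 0.27] t 2.15
[[-0.08,0.31,0.66],[-0.08,0.34,0.65],[-0.08,0.37,0.63]]
[[0.39,0.01,0.02],[0.39,0.01,0.02],[0.39,0.01,0.02]]
```

Call:
arm_command --delta_pos '[[-0.08,0.31,0.66],[-0.08,0.34,0.65],[-0.08,0.37,0.63],[0,0,0]]' --rotation '[[0.39,0.01,0.02],[0.39,0.01,0.02],[0.39,0.01,0.02],[0,0,0]]'

```text
clock: 2.55
position: [0.5314, -0.0361, 0.3]
tool_rot: [1.371, 1.569, -0.211]
force: [-0.1, 0.3, 0.1]
grip_width: 0.0853
```

```bash
python3 - <<'E'
from h import *
import pickle
c=cam('wrist');im=optics.grab_frame('wrist')[...,::-1].copy();cv2.imwrite('pics/w1.png',im);pickle.dump(c,open('w1.pkl','wb'))
print(monitor.observe()['position'],c[2])
cv2.imwrite('pics/w1b.png',np.clip(im*1.5,0,255).astype(np.uint8))
plan((.417,-.33,.22),-4)
E
```

```text
[ 0.53077016 -0.03483314  0.29968522] [0.53150095 0.04368651 0.42893869]
rows 12 dp [-0.1138 -0.2952 -0.0797] rot deg [ 3.49 -0.01 -0.06] t 2.6
[[0.22,-0.31,0.82],[0.22,-0.3,0.82],[0.22,-0.3,0.83],[0.22,-0.3,0.83],[0.22,-0.29,0.83],[0.22,-0.29,0.83],[0.22,-0.28,0.83],[0.22,-0.28,0.83],[0.22,-0.28,0.83],[0.22,-0.27,0.84]]
[[0.05,0.0,0.0],[0.05,0.0,0.0],[0.05,0.0,0.0],[0.05,0.0,0.0],[0.05,0.0,0.0],[0.05,0.0,0.0],[0.05,0.0,0.0],[0.05,0.0,0.0],[0.05,0.0,0.0],[0.05,0.0,0.0]]
[[0.22,-0.27,0.84],[0.22,-0.26,0.84]]
[[0.05,0.0,0.0],[0.05,0.0,0.0]]
```

View pics/w1b.png

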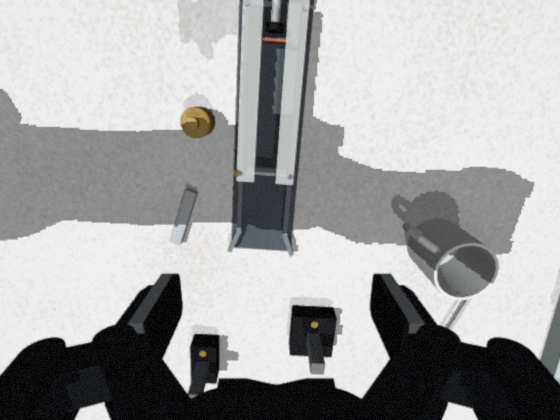

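The wrist view shows the bay slot running from (267,180) to (278,5), the gate at v≈172, the copper plate at about (275,41), the weight at (197,122), the narrow carrier at (205,355) and the wide one at (313,330). I'll fit the slot line and check heights against the scene and side views.

```bash
python3 - <<'E'
from h import *
import pickle
c=pickle.load(open('w1.pkl','rb'));im=cv2.imread('pics/w1.png');g=cv2.cvtColor(im,cv2.COLOR_BGR2GRAY).astype(float)
L=[];Rr=[];oL=[];oR=[]
for v in range(50,165):
    r=g[v,225:325];d=np.diff(r);mid=int(272-225-(v-100)*.06)
    l=mid-20+np.argmin(d[mid-20:mid]);q=mid+np.argmax(d[mid:mid+20])
    L.append((225+l+.5,v));Rr.append((225+q+.5,v))
def line(P):
    W=np.array([onz(c,u,v,.043)[:2] for u,v in P]);k=np.polyfit(W[:,1],W[:,0],1)
    ok=np.abs(W[:,0]-np.polyval(k,W[:,1]))<.0015;k=np.polyfit(W[ok,1],W[ok,0],1);print(ok.sum(),k);return k
a,b=line(L),line(Rr);k=(a+b)/2;print('slot width',b-a,'mid line x=k0*y+k1',k,'heading deg',90-np.degrees(np.arctan(k[0])))
# front edges of strips, vertical profile
for u0,u1 in((242,252),(280,290)):
    r=g[165:200,u0:u1].mean(1);d=np.abs(np.diff(r));i=np.argmax(d);print('front v',165+i+.5,np.round(r[::2]).astype(int),onz(c,(u0+u1)/2,165.5+i,.043).round(4))
# copper
hs=cv2.cvtColor(im,cv2.COLOR_BGR2HSV);m=cv2.inRange(hs,(3,110,40),(14,255,255))[:70,225:325];ys,xs=np.nonzero(m);print('copper',xs.min()+225,xs.max()+225,ys.min(),ys.max(),onz(c,xs.mean()+225,ys.max(),.03))
# heights of slot corners: project predicted world into scene/side
S,D=cam('scene'),cam('side')
A,B=(266-200)/1,0
E
```

```text
115 [0.08414917 0.50839566]
115 [0.0852157  0.53392942]
slot width [0.00106654 0.02553376] mid line x=k0*y+k1 [0.08468243 0.52116254] heading deg 85.15960230953738
front v 181.5 [126 127 128 129 127 128 128 129 108  38  36  37  36  36  34  36  36  36] [ 0.4966 -0.0454  0.043 ]
front v 184.5 [126 127 129 130 130 126 119 125 129 123  50  38  40  40  40  40  40  41] [ 0.5422 -0.0496  0.043 ]
copper 263 284 37 43 [0.53016923 0.10622881 0.03      ]
```

Call:
arm_command --delta_pos '[[0.22,-0.31,0.82],[0.22,-0.3,0.82],[0.22,-0.3,0.83],[0.22,-0.3,0.83],[0.22,-0.29,0.83],[0.22,-0.29,0.83],[0.22,-0.28,0.83],[0.22,-0.28,0.83],[0.22,-0.28,0.83],[0.22,-0.27,0.84]]' --rotation '[[0.05,0,0],[0.05,0,0],[0.05,0,0],[0.05,0,0],[0.05,0,0],[0.05,0,0],[0.05,0,0],[0.05,0,0],[0.05,0,0],[0.05,0,0]]'

```text
clock: 3.6
position: [0.4344, -0.2772, 0.2295]
tool_rot: [-3.021, 1.565, 1.652]
force: [0.5, 0.6, 0.2]
grip_width: 0.0855
```

Call:
arm_command --delta_pos '[[0.22,-0.27,0.84],[0.22,-0.26,0.84],[0,0,0],[0,0,0]]' --rotation '[[0.05,0,0],[0.05,0,0],[0,0,0],[0,0,0]]'

```text
clock: 4.0
position: [0.4142, -0.3278, 0.2142]
tool_rot: [-2.774, 1.563, 1.889]
force: [0.7, 0.6, 0.4]
grip_width: 0.0851
```

```bash
python3 - <<'E'
from h import *
import pickle
c=cam('wrist');im=optics.grab_frame('wrist')[...,::-1].copy();cv2.imwrite('pics/w2.png',im);pickle.dump(c,open('w2.pkl','wb'))
print(monitor.observe()['position'],monitor.observe()['tool_rot'],c[2])
cv2.imwrite('pics/w2b.png',np.clip(im*1.5,0,255).astype(np.uint8))
E
```

```text
[ 0.41409772 -0.32779387  0.21424139] [-2.75725457  1.56300639  1.90575462] [ 0.41790469 -0.24913838  0.34379896]
```

View pics/w2b.png

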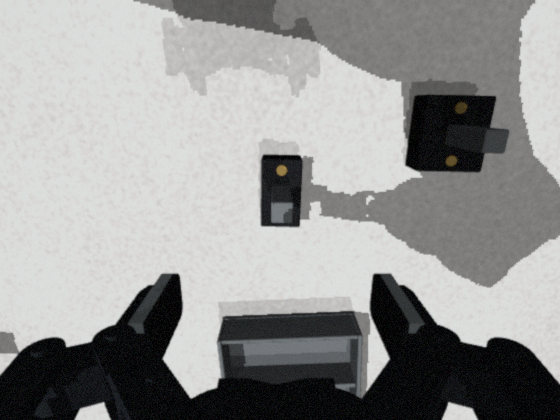

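The wrist view has the narrow carrier at (282,190), with its post top at (282,213) and one visible screw at (282,170). The wide carrier is at the upper right. I'll measure these against the scene and side views for height.

```bash
python3 - <<'E'
from h import *
import pickle
c=pickle.load(open('w2.pkl','rb'));im=cv2.imread('pics/w2.png');S,D=cam('scene'),cam('side')
g=cv2.cvtColor(im,cv2.COLOR_BGR2GRAY)
roi=g[195:224,268:296];print(roi[::4,::2])
m=(roi>45).astype(np.uint8);n,l,st,ce=cv2.connectedComponentsWithStats(m);i=1+np.argmax(st[1:,4]);pt=ce[i]+[268,195];print('posttop px',pt,st[i])
print('post z.09',onz(c,*pt,.09))
hs=cv2.cvtColor(im,cv2.COLOR_BGR2HSV);dm=cv2.inRange(hs,(12,110,60),(35,255,255))[160:182,270:295];dp=cv2.connectedComponentsWithStats(dm)[3][1]+[270,160]
print('dot',dp,onz(c,*dp,.03),tri(c,dp,S,(133.81,284.94)),tri(c,dp,D,(337.5,390.4)))
# base left/right edges (top edge z=.03)
for a,b,sg in((255,268,-1),(294,308,1)):
    P=[]
    for v in range(160,185):
        d=np.diff(g[v,a:b].astype(float))*sg;P.append(onz(c,a+np.argmax(d)+.5,v,.03)[:2])
    P=np.array(P);k=np.polyfit(P[:,1],P[:,0],1);print('edge',90-np.degrees(np.arctan(k[0])),np.polyval(k,-.33),np.std(P[:,0]-np.polyval(k,P[:,1])))
s=cv2.imread('pics/scene0.png');d=cv2.imread('pics/side0.png')
for n,I,(x,y),C in(('scene',s,(108,264),S),('side',d,(336,376),D)):
    q=cv2.cvtColor(I,cv2.COLOR_BGR2GRAY)[y:y+22,x:x+28]
    mm=((q>75)&(q<110)).astype(np.uint8);nn,_,st2,ce2=cv2.connectedComponentsWithStats(mm);print(n,st2[1:].tolist(),(ce2[1:]+[x,y]).round(1).tolist())
    print('predicted',proj(C,onz(c,*pt,.09)))
# bay height: slot front corners wrist vs scene/side
w=pickle.load(open('w1.pkl','rb'))
X=np.array([0.517,-.0475]);ax=np.radians(85.16);nn=np.array([-np.sin(ax),np.cos(ax)])
for h in(.035,.043,.051):
  for sg in(1,-1):
    o=w[2];p=np.r_[X+sg*.013*nn,.043];p2=o+(p-o)*(h-o[2])/(p[2]-o[2]);print(h,sg,proj(S,p2).round(1),proj(D,p2).round(1))
E
```

```text
[[22 23 27 24 23 21 22 27 22 25 22 26 18  7]
 [26 20 29 23 23 22 25 17 27 26 25 22 12  7]
 [24 30 70 65 68 69 72 72 69 67 70 68 50 15]
 [22 33 82 85 82 80 83 82 81 82 80 81 56 20]
 [25 32 78 82 84 83 81 80 80 72 55 47 36 23]
 [15 31 80 81 82 81 81 83 48 43 48 46 31 17]
 [18 30 77 84 81 82 81 82 47 46 45 47 29 21]
 [20 24 30 34 33 34 28 33 33 26 31 28 25 23]]
posttop px [280.51231527 211.5270936 ] [  3   7  22  21 406]
post z.09 [ 0.41694992 -0.33083366  0.09      ]
dot [281.10526316 170.        ] [ 0.41919528 -0.30813252  0.03      ] (array([ 0.41974237, -0.30698446,  0.0327464 ]), np.float64(0.0016706613896812746)) (array([ 0.41867222, -0.30730965,  0.03205937]), np.float64(0.0013383957634458081))
edge 86.34713219680978 0.39787931809666843 1.8038988979531736e-17
edge 88.52978859535361 0.4383064480391313 2.8608446115907797e-17
scene [[4, 4, 12, 8, 54], [17, 9, 1, 1, 1], [4, 11, 1, 1, 1], [18, 12, 1, 1, 1], [5, 14, 1, 1, 1], [19, 15, 1, 2, 2], [22, 15, 2, 2, 2], [6, 17, 1, 1, 1], [27, 17, 1, 1, 1], [7, 20, 1, 1, 1], [24, 20, 4, 2, 7]] [[117.6, 271.4], [125.0, 273.0], [112.0, 275.0], [126.0, 276.0], [113.0, 278.0], [127.0, 279.5], [130.5, 279.5], [114.0, 281.0], [135.0, 281.0], [115.0, 284.0], [133.7, 284.6]]
predicted [116.95959885 271.28536303]
side [[6, 4, 1, 1, 1], [8, 4, 15, 14, 119], [0, 12, 5, 6, 25], [22, 14, 1, 2, 2], [21, 18, 1, 1, 1], [22, 19, 6, 3, 11]] [[342.0, 380.0], [351.0, 386.4], [337.9, 390.4], [358.0, 390.5], [357.0, 394.0], [361.3, 396.4]]
predicted [351.08014505 385.95146525]
0.035 1 [241.9 225.4] [278.3 269.2]
0.035 -1 [251.1 229.6] [288.8 263.5]
0.043 1 [242.3 222.3] [277.9 266.1]
0.043 -1 [251.4 226.4] [288.2 260.5]
0.051 1 [242.8 219.2] [277.5 262.9]
0.051 -1 [251.7 223.2] [287.6 257.4]
```

```bash
python3 -c "
from h import *
plan((.4173,-.3304,.064),-3)"
```

```text
rows 6 dp [ 0.0032 -0.0026 -0.1502] rot deg [ 0.17 -0.41  0.17] t 4.05
[[0.83,0.02,0.02],[0.83,0.02,0.02],[0.83,0.02,0.02],[0.83,0.02,0.02],[0.83,0.02,0.02],[0.83,0.02,0.01]]
[[0.0,-0.01,0.0],[0.0,-0.01,0.0],[0.0,-0.01,0.0],[0.0,-0.01,0.0],[0.0,-0.01,0.0],[0.0,-0.01,0.0]]
```

Call:
arm_command --delta_pos '[[0.83,0.02,0.02],[0.83,0.02,0.02],[0.83,0.02,0.02],[0.83,0.02,0.02],[0.7,0.02,0.02],[0,0,0],[0,0,0]]' --rotation '[[0,-0.01,0],[0,-0.01,0],[0,-0.01,0],[0,-0.01,0],[0,-0.01,0],[0,0,0],[0,0,0]]'

```text
clock: 4.75
position: [0.4225, -0.3227, 0.0921]
tool_rot: [2.616, 1.567, 1.009]
force: [0.9, 0.1, 0.4]
grip_width: 0.0855
```

```bash
python3 -c "
from h import *
plan((.4173,-.3304,.064),-3)"
```

```text
rows 2 dp [-0.0052 -0.0077 -0.0281] rot deg [ 0.9  -0.2  -0.11] t 4.75
[[0.47,-0.08,0.13],[0.47,-0.08,0.13]]
[[0.08,-0.02,-0.01],[0.08,-0.02,-0.01]]
```

Call:
arm_command --delta_pos '[[0.47,-0.08,0.13],[0.47,-0.08,0.13],[0,0,0],[0,0,0]]' --rotation '[[0.08,-0.02,0],[0.08,-0.02,0],[0,0,0],[0,0,0]]'

```text
clock: 5.15
position: [0.4186, -0.3306, 0.0642]
tool_rot: [1.164, 1.565, -0.46]
force: [0.4, 0.2, 0.6]
grip_width: 0.0851
```

```bash
python3 -c "
from h import *
plan((.4173,-.3304,.064),-3)"
```

```text
rows 1 dp [-0.0013  0.0002 -0.0002] rot deg [-0.06  0.13 -0.3 ] t 5.15
[[0.01,-0.04,0.0]]
[[-0.01,0.02,-0.05]]
```

Call:
arm_command --delta_pos '[[0,-0.04,0],[0,0,0],[0,0,0],[0,0,0],[0,0,0],[0,0,0],[0,0,0],[0,0,0]]' --rotation '[[0,0,0],[0,0,0],[0,0,0],[0,0,0],[0,0,0],[0,0,0],[0,0,0],[0,0,0]]' --gripper 1 --grip_force 40

```text
clock: 5.95
position: [0.4177, -0.3308, 0.0654]
tool_rot: [1.16, 1.564, -0.464]
force: [-0.3, -0.9, -1.0]
grip_width: 0.0176
```

```bash
python3 - <<'E'
from h import *
s=monitor.observe();T=R.from_euler('xyz',s['tool_rot']).as_matrix();print(s['position'],s['grip_width'],T.round(3).tolist(),s['force'])
o=np.array([.5179,-.0375]);a=np.radians(85.16);t=np.array([np.cos(a),np.sin(a)])
for x in(-.065,-.12,.117):print(x,o+t*x)
E
```

```text
[ 0.41773364 -0.3308244   0.06535376] 0.017606412816445625 [[0.006, 0.999, -0.053], [-0.003, -0.053, -0.999], [-1.0, 0.007, 0.003]] [-0.32361737 -0.90182985 -1.02914668]
-0.065 [ 0.51241572 -0.10226822]
-0.12 [ 0.50777518 -0.1570721 ]
0.117 [0.5277717 0.0790828]
```

Call:
arm_command --delta_pos '[[-0.7,0,0],[-0.7,0,0],[0,0,0]]' --rotation '[[0,0,0],[0,0,0],[0,0,0]]'

```text
clock: 6.25
position: [0.4167, -0.3303, 0.1076]
tool_rot: [1.194, 1.566, -0.431]
force: [-0.4, -0.3, -3.5]
grip_width: 0.0174
```

```bash
python3 -c "
from h import *
s=monitor.observe();print(s['position'],s['force'],s['grip_width'])
plan((.5124,-.1023,.105),-4.84,14)"
```

```text
[ 0.41673067 -0.33025764  0.10761988] [-0.35872934 -0.34416935 -3.46872266] 0.017400285073116185
rows 14 dp [ 0.0957  0.228  -0.0026] rot deg [ 1.78  0.09 -0.25] t 6.25
[[0.01,0.2,-0.55],[0.01,0.2,-0.55],[0.01,0.2,-0.56],[0.01,0.19,-0.56],[0.01,0.19,-0.56],[0.01,0.19,-0.56],[0.01,0.19,-0.56],[0.01,0.19,-0.56],[0.01,0.19,-0.56],[0.01,0.19,-0.56]]
[[0.02,0.0,0.0],[0.02,0.0,0.0],[0.02,0.0,0.0],[0.02,0.0,0.0],[0.02,0.0,0.0],[0.02,0.0,0.0],[0.02,0.0,0.0],[0.02,0.0,0.0],[0.02,0.0,0.0],[0.02,0.0,0.0]]
[[0.01,0.19,-0.56],[0.01,0.18,-0.56],[0.01,0.18,-0.56],[0.01,0.18,-0.56]]
[[0.02,0.0,0.0],[0.02,0.0,0.0],[0.02,0.0,0.0],[0.02,0.0,0.0]]
```

Lifted: force is about -3.5 N in z, which fits a 0.3 kg carrier. Moving over the apron.

Call:
arm_command --delta_pos '[[0,0.2,-0.55],[0,0.2,-0.55],[0,0.2,-0.56],[0,0.19,-0.56],[0,0.19,-0.56],[0,0.19,-0.56],[0,0.19,-0.56],[0,0.19,-0.56],[0,0.19,-0.56],[0,0.19,-0.56]]' --rotation '[[0.02,0,0],[0.02,0,0],[0.02,0,0],[0.02,0,0],[0.02,0,0],[0.02,0,0],[0.02,0,0],[0.02,0,0],[0.02,0,0],[0.02,0,0]]'

```text
clock: 7.25
position: [0.4841, -0.1611, 0.1001]
tool_rot: [-0.968, 1.568, -2.617]
force: [1.0, -0.3, -3.6]
grip_width: 0.0172
```

Call:
arm_command --delta_pos '[[0,0.19,-0.56],[0,0.18,-0.56],[0,0.18,-0.4],[0,0,0],[0,0,0]]' --rotation '[[0.02,0,0],[0.02,0,0],[0.02,0,0],[0,0,0],[0,0,0]]'

```text
clock: 7.75
position: [0.5043, -0.1125, 0.0963]
tool_rot: [-1.368, 1.565, -3.02]
force: [-0.4, -0.6, -3.0]
grip_width: 0.0175
```

```bash
python3 -c "
from h import *
s=monitor.observe();print(s['position'],s['force'],s['grip_width'])
plan((.5124,-.1023,.095),-4.84)
import cv2
a=optics.grab_frame('scene')[...,::-1];b=optics.grab_frame('side')[...,::-1]
cv2.imwrite('pics/c2.png',np.hstack([crop(a,190,170,130,110,3)[:,:390],crop(b,225,200,130,110,3)[:,:390]]))
"
```

```text
[ 0.50434107 -0.11248891  0.09631157] [-0.37162661 -0.57642989 -2.97454984] 0.01752272302172852
rows 1 dp [ 0.0081  0.0102 -0.0013] rot deg [0.2  0.07 0.34] t 7.75
[[0.04,0.24,-0.36]]
[[0.03,0.01,0.06]]
```

View pics/c2.png

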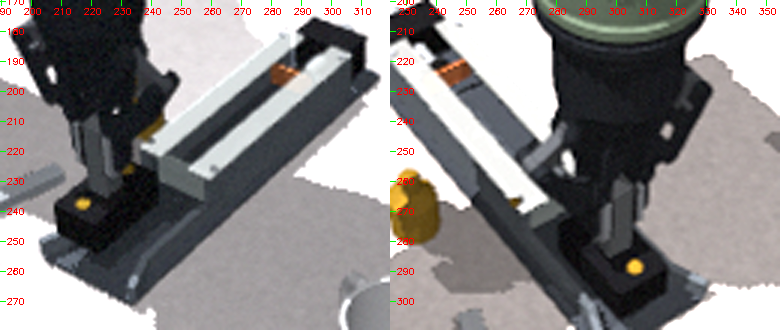

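The carrier is over the apron but about 8 mm to the left of mid-channel, as the state also says. I'll centre it, then lower.

Call:
arm_command --delta_pos '[[0.04,0.24,-0.36],[0,0,0],[0,0,0]]' --rotation '[[0.03,0.01,0.05],[0,0,0],[0,0,0]]'

```text
clock: 8.15
position: [0.5127, -0.1034, 0.0952]
tool_rot: [0.873, 1.57, -0.786]
force: [-0.3, -0.0, -3.4]
grip_width: 0.0175
```

```bash
cat >> h.py <<'E'
O=np.array([.5179,-.0375]);AX=np.radians(85.16)
def bay():
    s=monitor.observe();d=np.array(s['position'][:2])-O;t=np.array([np.cos(AX),np.sin(AX)]);n=np.array([-t[1],t[0]])
    f=s['force'];T=R.from_euler('xyz',s['tool_rot']).as_matrix()
    print('bay x %.1f y %.1f mm z %.1f  F along %.2f lat %.2f z %.2f  yaw %.2f w %.1f t %.2f'%(d@t*1e3,d@n*1e3,s['position'][2]*1e3,f[:2]@t,f[:2]@n,f[2],np.degrees(np.arctan2(T[1,1],T[0,1])),s['grip_width']*1e3,s['clock']))
E
python3 -c "
from h import *
bay();plan((.5124,-.1023,.078),-4.84)"
```

```text
bay x -66.1 y -0.4 mm z 95.2  F along -0.06 lat 0.30 z -3.35  yaw -5.03 w 17.5 t 8.15
rows 1 dp [-0.0003  0.0011 -0.0172] rot deg [-0.19  0.01 -0.02] t 8.15
[[0.57,-0.01,-0.04]]
[[-0.03,0.0,0.0]]
```

Call:
arm_command --delta_pos '[[0.57,0,0],[0,0,0],[0.1,0,0],[0.05,0,0],[0,0,0]]' --rotation '[[-0.03,0,0],[0,0,0],[0,0,0],[0,0,0],[0,0,0]]'

```text
clock: 8.65
position: [0.513, -0.1042, 0.0743]
tool_rot: [1.268, 1.569, -0.388]
force: [-0.9, -0.7, -3.5]
grip_width: 0.0175
```

```bash
python3 -c "
from h import *
bay()"
```

```text
bay x -66.9 y -0.8 mm z 74.3  F along -0.81 lat 0.84 z -3.51  yaw -4.91 w 17.5 t 8.65
```

Call:
arm_command --delta_pos '[[0.06,0,0],[0.04,0,0],[0,0,0]]' --rotation '[[0,0,0],[0,0,0],[0,0,0]]'

```text
clock: 8.95
position: [0.5134, -0.1043, 0.0718]
tool_rot: [1.392, 1.568, -0.264]
force: [0.3, 0.6, -3.8]
grip_width: 0.0175
```

```bash
python3 -c "
from h import *
bay()"
```

```text
bay x -67.0 y -1.1 mm z 71.8  F along 0.58 lat -0.30 z -3.77  yaw -4.91 w 17.5 t 8.95
```

Call:
arm_command --delta_pos '[[0.04,0,0],[0.03,0,0],[0,0,0]]' --rotation '[[0,0,0],[0,0,0],[0,0,0]]'

```text
clock: 9.25
position: [0.5138, -0.1043, 0.0715]
tool_rot: [1.788, 1.567, 0.131]
force: [-0.1, -0.2, -4.3]
grip_width: 0.0175
```

```bash
python3 -c "
from h import *
bay()"
```

```text
bay x -66.9 y -1.6 mm z 71.5  F along -0.24 lat 0.09 z -4.30  yaw -4.93 w 17.5 t 9.25
```

Call:
arm_command --delta_pos '[[0.06,-0.05,0],[0.06,-0.02,0],[0,0,0]]' --rotation '[[0,0,0],[0,0,0],[0,0,0]]'

```text
clock: 9.55
position: [0.5143, -0.1041, 0.0715]
tool_rot: [1.835, 1.56, 0.178]
force: [-0.8, -1.4, -4.1]
grip_width: 0.0173
```

```bash
python3 -c "
from h import *
bay()"
```

```text
bay x -66.6 y -2.1 mm z 71.5  F along -1.42 lat 0.71 z -4.13  yaw -4.95 w 17.3 t 9.55
```

```bash
python3 -c "
from h import *
bay()
a=optics.grab_frame('scene')[...,::-1];b=optics.grab_frame('side')[...,::-1]
cv2.imwrite('pics/c3.png',np.hstack([crop(a,195,190,80,100,5)[:,:400],crop(b,265,210,80,100,5)[:,:400]]))
bay();print(monitor.observe()['moment'])
"
```

```text
bay x -66.6 y -2.1 mm z 71.5  F along -1.42 lat 0.71 z -4.13  yaw -4.95 w 17.3 t 9.55
bay x -66.7 y -2.0 mm z 71.1  F along -0.51 lat -0.83 z -2.59  yaw -4.95 w 17.7 t 9.65
[-0.00297958 -0.01093122  0.01127706]
```

View pics/c3.png

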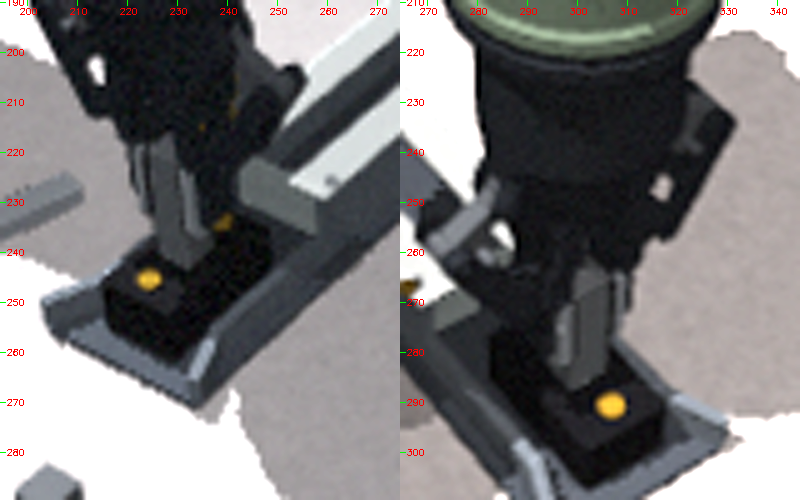

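The carrier sits inside the guides, on or near the channel floor, and is well centred. One more slight press down to confirm, correcting y as well.

Call:
arm_command --delta_pos '[[0.07,-0.07,0],[0,0,0]]' --rotation '[[0,0,0],[0,0,0]]'

```text
clock: 9.85
position: [0.5148, -0.1041, 0.071]
tool_rot: [1.758, 1.555, 0.101]
force: [-0.6, -0.2, -3.0]
grip_width: 0.0173
```

Call:
arm_command --delta_pos '[[0.07,-0.03,0],[0,0,0]]' --rotation '[[0,0,0],[0,0,0]]'

```text
clock: 10.05
position: [0.5157, -0.1041, 0.0706]
tool_rot: [1.75, 1.551, 0.093]
force: [0.1, 0.3, -3.6]
grip_width: 0.0176
```

```bash
python3 -c "
from h import *
bay();print(monitor.observe()['tool_rot'])"
```

```text
bay x -66.6 y -3.4 mm z 70.6  F along 0.33 lat -0.03 z -3.57  yaw -4.95 w 17.6 t 10.05
[1.75042129 1.55056375 0.09334438]
```

```bash
python3 -c "
from h import *
s=monitor.observe();print(np.round(s['qpos'],3),np.round(s['qd'],3),np.round(s['joint_efforts'],2))
print(R.from_euler('xyz',s['tool_rot']).as_matrix().round(4))"
```

```text
[-0.18   0.665  0.372  2.017 -0.475  0.523  0.446] [-0.002 -0.005 -0.002 -0.011  0.001 -0.007 -0.004] [-1.600e-01 -8.713e+01  1.238e+01 -2.180e+01 -1.500e-01 -2.600e-01
  6.000e-02]
[[ 0.0201  0.9961 -0.0861]
 [ 0.0019 -0.0862 -0.9963]
 [-0.9998  0.0199 -0.0036]]
```

```bash
cat >> h.py <<'E'
def bplan(x,y,z,n=None):
    t=np.array([np.cos(AX),np.sin(AX)]);m=np.array([-t[1],t[0]]);g=O+t*x/1e3+m*y/1e3;bay();plan((*g,z/1e3),np.degrees(AX)-90,n)
E
python3 -c "
from h import *
bplan(-60,0,71)"
```

```text
bay x -66.6 y -3.4 mm z 70.6  F along 0.33 lat -0.03 z -3.57  yaw -4.95 w 17.6 t 10.05
rows 1 dp [-0.0029  0.0068  0.0004] rot deg [-0.1  -0.21 -1.14] t 10.05
[[-0.01,-0.11,-0.22]]
[[-0.02,-0.03,-0.19]]
```

Call:
arm_command --delta_pos '[[-0.01,-0.11,-0.22],[0,0,0]]' --rotation '[[-0.02,-0.03,-0.19],[0,0,0]]'

```text
clock: 10.25
position: [0.5124, -0.0966, 0.0706]
tool_rot: [-1.769, 1.568, 2.859]
force: [-0.4, 3.6, 4.9]
grip_width: 0.0175
```

```bash
python3 -c "
from h import *
bplan(-50,0,71)"
```

```text
bay x -59.4 y 0.5 mm z 70.6  F along 3.54 lat 0.68 z 4.93  yaw -4.83 w 17.5 t 10.25
rows 1 dp [0.0013 0.0093 0.0004] rot deg [ 0.01 -0.03  0.14] t 10.25
[[-0.01,0.02,-0.31]]
[[0.0,0.0,0.02]]
```

Now it's on the floor: Fz went from -3.5 to +4.9 N. I'll ease up a little and slide in.

Call:
arm_command --delta_pos '[[-0.03,0,-0.17],[0,0,-0.17],[0,0,-0.17],[0,0,-0.17]]' --rotation '[[0,0,0.02],[0,0,0],[0,0,0],[0,0,0]]'

```text
clock: 10.65
position: [0.5138, -0.0746, 0.0706]
tool_rot: [-1.257, 1.569, -2.912]
force: [0.8, -2.4, 1.6]
grip_width: 0.0175
```

```bash
python3 -c "
from h import *
bplan(-10,0,71,5)"
```

```text
bay x -37.3 y 0.9 mm z 70.6  F along -2.30 lat -1.04 z 1.61  yaw -4.80 w 17.5 t 10.65
rows 5 dp [0.0032 0.0271 0.0004] rot deg [0.04 0.03 0.1 ] t 10.65
[[0.0,0.01,-0.18],[0.0,0.01,-0.18],[0.0,0.01,-0.18],[0.0,0.01,-0.18],[0.0,0.01,-0.18]]
[[0.0,0.0,0.0],[0.0,0.0,0.0],[0.0,0.0,0.0],[0.0,0.0,0.0],[0.0,0.0,0.0]]
```

Call:
arm_command --delta_pos '[[-0.03,0.01,-0.12],[0,0.01,-0.12],[0,0.01,-0.12],[0,0.01,-0.12],[0,0.01,-0.12],[0,0.01,-0.12]]' --rotation '[[0,0,0],[0,0,0],[0,0,0],[0,0,0],[0,0,0],[0,0,0]]'

```text
clock: 11.25
position: [0.519, -0.0536, 0.0719]
tool_rot: [0.442, 1.566, -1.214]
force: [2.5, -2.0, -3.5]
grip_width: 0.0174
```

```bash
python3 -c "
from h import *
bplan(20,0,71)"
```

```text
bay x -16.0 y -2.5 mm z 71.9  F along -1.74 lat -2.68 z -3.46  yaw -4.86 w 17.4 t 11.25
rows 2 dp [ 0.0006  0.0361 -0.0009] rot deg [-0.02  0.24 -0.12] t 11.25
[[0.01,-0.04,-0.6],[0.01,-0.04,-0.6]]
[[0.0,0.02,-0.01],[0.0,0.02,-0.01]]
```

Call:
arm_command --delta_pos '[[0.02,-0.05,-0.13],[0,-0.02,-0.13],[0,-0.02,-0.13],[0,0,-0.13],[0,0,-0.13],[0,0,-0.13]]' --rotation '[[0,0.02,-0.01],[0,0,0],[0,0,0],[0,0,0],[0,0,0],[0,0,0]]'

```text
clock: 11.85
position: [0.5179, -0.027, 0.071]
tool_rot: [-0.114, 1.57, -1.769]
force: [1.0, -1.2, -3.3]
grip_width: 0.0171
```

```bash
python3 -c "
from h import *
bplan(20,0,71)"
```

```text
bay x 10.4 y 0.9 mm z 71.0  F along -1.11 lat -1.13 z -3.26  yaw -4.82 w 17.1 t 11.85
rows 1 dp [ 0.0017  0.0095 -0.    ] rot deg [0.02 0.06 0.01] t 11.85
[[0.0,0.03,-0.32]]
[[0.0,0.01,0.0]]
```

Call:
arm_command --delta_pos '[[0,0.02,-0.15],[0,0,-0.15],[0,0,-0.15],[0,0,-0.15],[0,0,-0.15],[0,0,-0.15]]' --rotation '[[0,0,0],[0,0,0],[0,0,0],[0,0,0],[0,0,0],[0,0,0]]'

```text
clock: 12.45
position: [0.5208, 0.0025, 0.0709]
tool_rot: [-0.747, 1.57, -2.402]
force: [0.2, -0.2, -3.6]
grip_width: 0.0173
```

```bash
python3 -c "
from h import *
bplan(70,0,71)"
```

```text
bay x 40.1 y 0.5 mm z 70.9  F along -0.21 lat -0.26 z -3.56  yaw -4.80 w 17.3 t 12.45
rows 2 dp [0.003  0.0298 0.0001] rot deg [0.04 0.05 0.04] t 12.45
[[0.0,0.01,-0.5],[0.0,0.01,-0.5]]
[[0.0,0.0,0.0],[0.0,0.0,0.0]]
```

Call:
arm_command --delta_pos '[[0,0.01,-0.16],[0,0,-0.16],[0,0,-0.16],[0,0,-0.16],[0,0,-0.16],[0,0,-0.16],[0,0,-0.16],[0,0,-0.1]]' --rotation '[[0,0,0],[0,0,0],[0,0,0],[0,0,0],[0,0,0],[0,0,0],[0,0,0],[0,0,0]]'

```text
clock: 13.25
position: [0.5245, 0.0425, 0.0709]
tool_rot: [-0.662, 1.57, -2.316]
force: [1.9, -1.4, -2.6]
grip_width: 0.0172
```

```bash
python3 -c "
from h import *
bplan(95,0,71)"
```

```text
bay x 80.2 y 0.2 mm z 70.9  F along -1.24 lat -2.03 z -2.58  yaw -4.78 w 17.2 t 13.25
rows 1 dp [0.0014 0.0147 0.0001] rot deg [0.06 0.04 0.03] t 13.25
[[0.0,0.01,-0.49]]
[[0.01,0.01,0.01]]
```

Call:
arm_command --delta_pos '[[0,0,-0.1],[0,0,-0.1],[0,0,-0.1],[0,0,-0.1],[0,0,-0.1]]' --rotation '[[0,0,0],[0,0,0],[0,0,0],[0,0,0],[0,0,0]]'

```text
clock: 13.75
position: [0.5255, 0.0585, 0.0709]
tool_rot: [-0.908, 1.569, -2.563]
force: [0.4, 0.0, -1.0]
grip_width: 0.0177
```

```bash
python3 -c "
from h import *
bplan(115,0,71)"
```

```text
bay x 96.3 y 0.5 mm z 70.9  F along 0.04 lat -0.36 z -1.00  yaw -4.80 w 17.7 t 13.75
rows 1 dp [0.0021 0.0186 0.0001] rot deg [0.04 0.05 0.07] t 13.75
[[0.0,0.02,-0.62]]
[[0.01,0.01,0.01]]
```

Call:
arm_command --delta_pos '[[0,0.01,-0.07],[0,0,-0.07],[0,0,-0.07]]' --rotation '[[0,0,0],[0,0,0],[0,0,0]]'

```text
clock: 14.05
position: [0.5263, 0.0653, 0.0709]
tool_rot: [-0.981, 1.569, -2.636]
force: [-1.1, -1.0, -2.0]
grip_width: 0.0171
```

Call:
arm_command --delta_pos '[[0,0,-0.06],[0,0,-0.06]]' --rotation '[[0,0,0],[0,0,0]]'

```text
clock: 14.25
position: [0.5266, 0.0692, 0.0709]
tool_rot: [-0.988, 1.569, -2.642]
force: [-0.6, -0.3, -1.1]
grip_width: 0.0174
```

```bash
python3 -c "
from h import *
bplan(115,0,71)"
```

```text
bay x 107.0 y 0.3 mm z 70.9  F along -0.35 lat 0.58 z -1.09  yaw -4.81 w 17.4 t 14.25
rows 1 dp [0.001  0.0079 0.0001] rot deg [0.03 0.06 0.08] t 14.25
[[0.0,0.01,-0.27]]
[[0.0,0.01,0.01]]
```

Expected plate contact is at about 109 mm and the buffer at about 117 mm, so I'll use small steps from here.

Call:
arm_command --delta_pos '[[0,0,-0.05],[0,0,-0.05]]' --rotation '[[0,0,0],[0,0,0]]'

```text
clock: 14.45
position: [0.5269, 0.0724, 0.0709]
tool_rot: [-0.994, 1.569, -2.649]
force: [0.3, -0.5, -1.1]
grip_width: 0.0177
```

Call:
arm_command --delta_pos '[[0,0,-0.05],[0,0,-0.04]]' --rotation '[[0,0,0],[0,0,0]]'

```text
clock: 14.65
position: [0.5271, 0.0753, 0.0709]
tool_rot: [-0.971, 1.569, -2.626]
force: [0.3, -1.0, -2.1]
grip_width: 0.0171
```

Call:
arm_command --delta_pos '[[0,0,-0.04]]' --rotation '[[0,0,0]]'

```text
clock: 14.75
position: [0.5272, 0.0766, 0.0709]
tool_rot: [-0.962, 1.569, -2.617]
force: [-0.7, -0.7, -1.8]
grip_width: 0.0174
```

```bash
python3 -c "
from h import *
bplan(115,0,71)"
```

```text
bay x 114.5 y 0.3 mm z 70.9  F along -0.77 lat 0.66 z -1.75  yaw -4.82 w 17.4 t 14.75
rows 1 dp [0.0004 0.0005 0.0001] rot deg [0.02 0.06 0.08] t 14.75
[[0.0,0.01,-0.02]]
[[0.0,0.01,0.01]]
```

Call:
arm_command --delta_pos '[[0,0,-0.035]]' --rotation '[[0,0,0]]'

```text
clock: 14.85
position: [0.5273, 0.0777, 0.0709]
tool_rot: [-0.944, 1.569, -2.599]
force: [-0.2, -0.3, -0.4]
grip_width: 0.0175
```

Call:
arm_command --delta_pos '[[0,0,-0.035]]' --rotation '[[0,0,0]]'

```text
clock: 14.95
position: [0.5275, 0.0788, 0.0709]
tool_rot: [-0.901, 1.569, -2.556]
force: [-0.0, -1.0, -1.5]
grip_width: 0.0175
```

Call:
arm_command --delta_pos '[[0,0,-0.035]]' --rotation '[[0,0,0]]'

```text
clock: 15.05
position: [0.5275, 0.0799, 0.0709]
tool_rot: [-0.882, 1.569, -2.537]
force: [-0.2, -2.4, -0.5]
grip_width: 0.0175
```

Call:
arm_command --delta_pos '[[0,0,-0.03]]' --rotation '[[0,0,0]]'

```text
clock: 15.15
position: [0.5276, 0.0808, 0.0709]
tool_rot: [-0.876, 1.569, -2.531]
force: [-1.1, -1.2, -0.5]
grip_width: 0.0174
```

Call:
arm_command --delta_pos '[[0,0,-0.02]]' --rotation '[[0,0,0]]'

```text
clock: 15.25
position: [0.5276, 0.0815, 0.0709]
tool_rot: [-0.884, 1.569, -2.539]
force: [0.6, -1.3, -1.6]
grip_width: 0.0178
```

Call:
arm_command --delta_pos '[[0,0,-0.03]]' --rotation '[[0,0,0]]'

```text
clock: 15.35
position: [0.5277, 0.0823, 0.0709]
tool_rot: [-0.838, 1.569, -2.493]
force: [-0.7, -3.2, 0.4]
grip_width: 0.0174
```

Call:
arm_command --delta_pos '[[0,0,-0.03]]' --rotation '[[0,0,0]]'

```text
clock: 15.45
position: [0.5278, 0.0829, 0.071]
tool_rot: [-0.687, 1.569, -2.342]
force: [-0.3, -4.8, 1.4]
grip_width: 0.0174
```

```bash
python3 -c "
from h import *
bay()
a=optics.grab_frame('scene')[...,::-1];b=optics.grab_frame('side')[...,::-1];bay()
cv2.imwrite('pics/c4.png',np.hstack([crop(a,220,165,100,80,4)[:,:400],crop(b,210,195,100,80,4)[:,:400]]))
"
```

```text
bay x 120.8 y 0.3 mm z 71.0  F along -4.83 lat -0.16 z 1.40  yaw -4.85 w 17.4 t 15.45
bay x 120.8 y 0.3 mm z 70.9  F along -5.32 lat 0.43 z 0.98  yaw -4.85 w 17.6 t 15.55
```

View pics/c4.png

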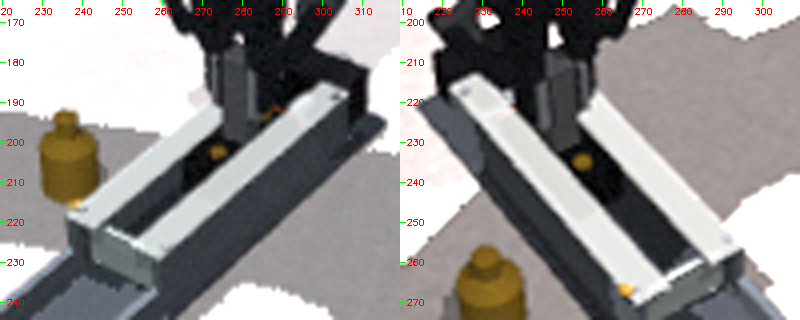

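The carrier is at the plate and the gate leaf is shut across the front, at (245,232) in the scene view. Force is rising along the buffer at 5.3 N, so one more small press.

Call:
arm_command --delta_pos '[[0,0,-0.02]]' --rotation '[[0,0,0]]'

```text
clock: 15.65
position: [0.5278, 0.083, 0.071]
tool_rot: [-0.603, 1.568, -2.258]
force: [-1.6, -5.6, 1.1]
grip_width: 0.0176
```

```bash
python3 -c "
from h import *
bay()"
```

```text
bay x 120.9 y 0.3 mm z 71.0  F along -5.72 lat 1.10 z 1.13  yaw -4.87 w 17.6 t 15.65
```

Call:
arm_command --delta_pos '[[0,0,-0.03]]' --rotation '[[0,0,0]]'

```text
clock: 15.75
position: [0.5278, 0.0833, 0.071]
tool_rot: [-0.502, 1.568, -2.158]
force: [-1.5, -6.8, 1.6]
grip_width: 0.0174
```

Call:
arm_command --delta_pos '[[0,0,-0.02]]' --rotation '[[0,0,0]]'

```text
clock: 15.85
position: [0.5278, 0.0834, 0.071]
tool_rot: [-0.424, 1.567, -2.08]
force: [-1.4, -5.6, 1.9]
grip_width: 0.0176
```

Pressed home at about 6 to 7 N. Letting go with a partial opening, about 34 mm.

Call:
arm_command --delta_pos '[[0,0,0],[0,0,0],[0,0,0],[0,0,0],[0,0,0]]' --rotation '[[0,0,0],[0,0,0],[0,0,0],[0,0,0],[0,0,0]]' --gripper 0.2

```text
clock: 16.35
position: [0.5281, 0.0849, 0.0712]
tool_rot: [-0.586, 1.569, -2.241]
force: [-0.2, -1.0, -0.4]
grip_width: 0.0341
```

```bash
python3 -c "
from h import *
bplan(121,0,71)"
```

```text
bay x 122.8 y 0.1 mm z 71.2  F along -0.99 lat 0.14 z -0.41  yaw -4.86 w 34.1 t 16.35
rows 1 dp [-0.     -0.0018 -0.0002] rot deg [-0.02  0.09  0.06] t 16.35
[[0.01,0.0,0.06]]
[[0.0,0.02,0.01]]
```

Call:
arm_command --delta_pos '[[-0.4,0,0],[-0.6,0,0],[-0.7,0,0],[-0.7,0,0],[-0.7,0,0],[-0.7,0,0]]' --rotation '[[0,0,0],[0,0,0],[0,0,0],[0,0,0],[0,0,0],[0,0,0]]'

```text
clock: 16.95
position: [0.527, 0.0844, 0.191]
tool_rot: [-0.987, 1.566, -2.644]
force: [-0.2, 0.2, -0.1]
grip_width: 0.0342
```

Call:
arm_command --delta_pos '[[-0.7,0,0.8],[-0.7,0,0.8],[-0.4,0,0.8],[0,0,0.8],[0,0,0],[0,0,0]]' --rotation '[[0,0,0],[0,0,0],[0,0,0],[0,0,0],[0,0,0],[0,0,0]]'

```text
clock: 17.55
position: [0.5191, -0.0145, 0.2555]
tool_rot: [1.8, 1.568, 0.143]
force: [-0.3, 0.2, -0.2]
grip_width: 0.034
```

```bash
python3 - <<'E'
from h import *
bay()
c=cam('wrist');w=optics.grab_frame('wrist')[...,::-1].copy();a=optics.grab_frame('scene')[...,::-1].copy();b=optics.grab_frame('side')[...,::-1].copy()
for n,i in(('w5',w),('s5',a),('d5',b)):cv2.imwrite(f'pics/{n}.png',i)
f=np.array([np.cos(AX),np.sin(AX)])
p=proj(c,[*(O+f*.12),.06]).astype(int);print(p)
x,y=np.clip(p-[65,50],0,[420,310])
cv2.imwrite('pics/c5.png',np.vstack([np.hstack([crop(w,x,y,133,100,3)[:300,:399],crop(a,205,160,133,100,3)[:300,:399]]),np.hstack([crop(b,205,180,133,100,3)[:300,:399],cv2.resize(a,(399,300))])]))
E
```

```text
bay x 23.0 y 0.8 mm z 255.5  F along 0.21 lat 0.31 z -0.16  yaw -4.95 w 34.0 t 17.55
[276  83]
```

View pics/c5.png

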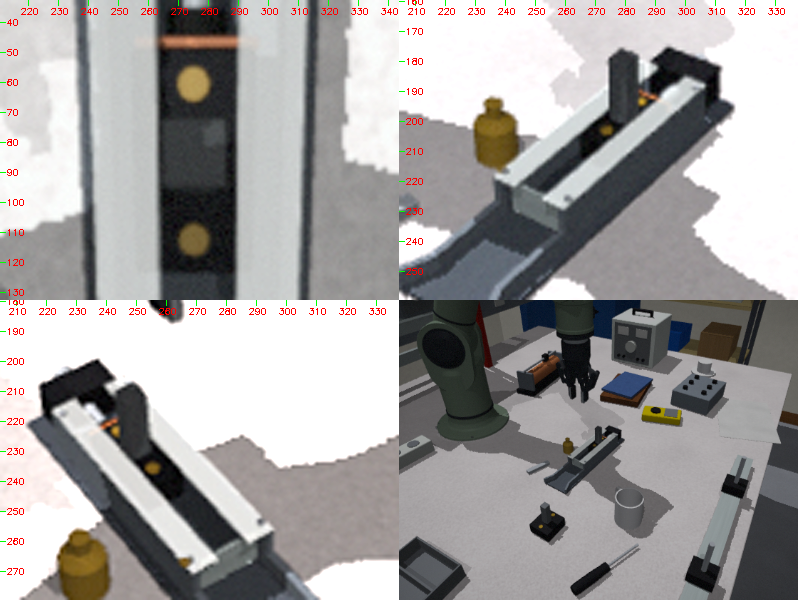

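```bash
python3 - <<'E'
from h import *
import pickle
f=np.array([np.cos(AX),np.sin(AX)])
B=lambda X:round(float((np.array(X[:2])-O)@f*1e3),1)
c=cam('wrist');w=cv2.imread('pics/w5.png');hs=cv2.cvtColor(w,cv2.COLOR_BGR2HSV)
m=cv2.inRange(hs,(12,90,50),(35,255,255))[48:135,262:290];n,_,st,ce=cv2.connectedComponentsWithStats(m)
ds=[ce[i]+[262,48] for i in range(1,n) if st[i,4]>20];print('dots bay x',[B(onz(c,*d,.036)) for d in ds],'centre',np.mean([B(onz(c,*d,.036)) for d in ds]))
def cop(im,c,y1):
    h=cv2.cvtColor(im,cv2.COLOR_BGR2HSV);m=cv2.inRange(h,(3,90,40),(14,255,255))[:y1,262:290];ys,xs=np.nonzero(m)
    print('copper rows',ys.min(),ys.max(),[(z,B(onz(c,xs.mean()+262,ys.max()+.5,z))) for z in(.02,.03,.036)],[(z,B(onz(c,xs.mean()+262,ys.min()-.5,z))) for z in(.03,.036)])
cop(w,c,60);cop(cv2.imread('pics/w1.png'),pickle.load(open('w1.pkl','rb')),70)
print(B(onz(c,275,48,.036)))
# other things: differences before/after in static views
for n0,n1 in(('scene0','s5'),('side0','d5')):
    d=cv2.absdiff(cv2.imread(f'pics/{n0}.png'),cv2.imread(f'pics/{n1}.png')).max(2)
    print(n0,{k:int((d[y:y+h,x:x+w_]>60).sum()) for k,(x,y,w_,h) in ({'wide':(180,280,55,55),'mug':(298,260,50,60),'meter':(338,145,62,32),'weight':(226,188,22,30),'magnet':(176,222,38,24)} if n0=='scene0' else {'wide':(362,300,56,55),'mug':(358,210,60,55),'meter':(188,134,60,44),'weight':(221,254,24,28),'magnet':(244,300,25,42)}).items()})
E
```

```text
dots bay x [142.9, 94.5] centre 118.7
copper rows 44 49 [(0.02, 154.8), (0.03, 153.3), (0.036, 152.5)] [(0.03, 158.6), (0.036, 157.7)]
copper rows 37 43 [(0.02, 145.3), (0.03, 143.7), (0.036, 142.8)] [(0.03, 150.6), (0.036, 149.6)]
153.8
scene0 {'wide': 0, 'mug': 492, 'meter': 183, 'weight': 298, 'magnet': 208}
side0 {'wide': 0, 'mug': 755, 'meter': 467, 'weight': 258, 'magnet': 213}
```

```bash
python3 - <<'E'
from h import *
for n0,n1,rs in(('scene0','s5',{'meter':(335,140,68,40),'weight':(224,186,26,34)}),('side0','d5',{'meter':(185,130,66,52),'weight':(219,252,28,34)})):
    for k,(x,y,w,h) in rs.items():
        q=[]
        for n in(n0,n1):
            m=cv2.inRange(cv2.cvtColor(cv2.imread(f'pics/{n}.png'),cv2.COLOR_BGR2HSV),(12,90,40),(38,255,255))[y:y+h,x:x+w];M=cv2.moments(m,True);q.append((round(M['m10']/M['m00'],1),round(M['m01']/M['m00'],1)))
        print(n0,k,q)
d=lambda a:cv2.convertScaleAbs(cv2.imread(a),alpha=1.6)
cv2.imwrite('pics/c6.png',np.vstack([np.hstack([cv2.resize(d(f'pics/{n}.png')[205:325,170:355],None,fx=2.1,fy=2.1) for n in('scene0','s5')]),np.hstack([cv2.resize(d(f'pics/{n}.png')[205:345,235:420],None,fx=2.1,fy=2.1) for n in('side0','d5')])]))
E
```

```text
scene0 meter [(31.1, 22.6), (31.1, 22.6)]
scene0 weight [(12.7, 18.5), (12.7, 18.9)]
side0 meter [(30.8, 30.0), (27.9, 31.4)]
side0 weight [(13.2, 16.7), (13.5, 17.2)]
```

View pics/c6.png

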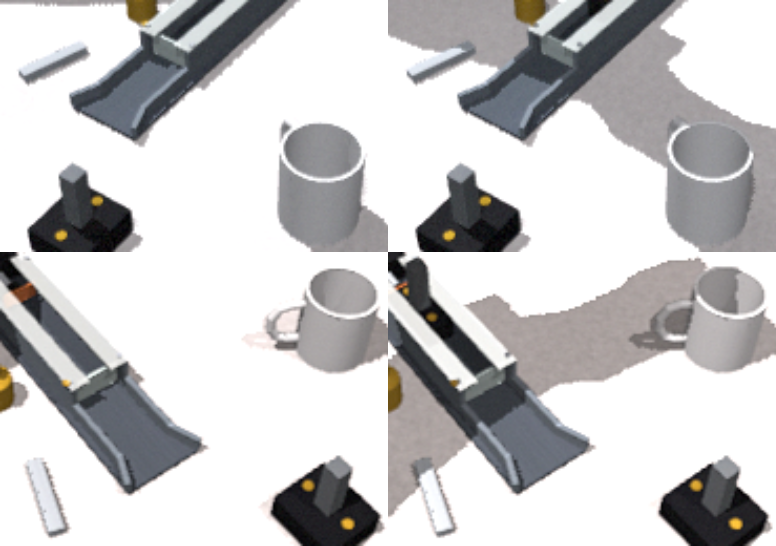

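Mug, magnet, weight and wide carrier are where they were; only shadows differ. The gate is shut. Handing in.

```bash
python3 -c "
from h import *
print(bot.job_done(),monitor.observe()['clock'])"
```

```text
the job is handed in; nothing more can be done
the job is handed in; nothing more can be done
```

The narrow carrier is home in the closed bay. I set it down on the apron, slid it through the gate and pressed it against the end stop. I read about 5 to 7 N at the wrist, with a peak of about 7 N. I then let go, backed the arm off clear and handed in shortly after 17.6 s on the robot's clock (limit 56 s).

**Last checks**
- **Plate:** the copper plate has moved in about 8 to 9.6 mm against the 8 mm needed. The carrier's front is against it: 153.8 mm versus 153.3 mm along the bay.
- **Gate:** it is seen shut behind the carrier.
- **Other things:** the wide carrier, weight, mug and magnet have not moved.
- **Robot:** the tool force is about zero and it touches nothing.

**Disagreements**
- **Carrier centre:** the camera puts it at 118.7 mm along the bay and the arm's own reading gave about 121 mm. That is about the 2 mm calibration accuracy.
- **Pocket meter:** its colour centre shifted about 3 px in the side view but not at all in the scene view. I put that down to the arm's shadow, since the arm never came near it.
- **Apron set-down:** the tool briefly tilted by about 1° and pressed down about 8 N on the apron floor. I straightened it before sliding.

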